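# Free the bored rail from under the hold-down and slide it to the end stop

### The arm

A 7-joint arm with a two-finger parallel gripper is mounted at the origin on the work surface. World frame = base frame: x ahead of the robot, y to its left, z up, the work surface at z = 0. Lengths are in m, angles in rad, forces in N, time in s.
With the tool pointing down it reaches from about 0.4 to 0.875 m from the base axis. Payload 19.3 kg.
Tool frame: the origin (TCP) lies at the very end of the fingers, on their centre line; the grasp point (between the pads) lies 19 mm behind it; z points along the fingers, y is the line along which they close (so a half turn about z gives the same grasp; the last joint's range is limited). The gripper opens to 85 mm and grips with 20 to 120 N. Pads are 22 mm wide; open, the fingers measure 114 mm over their backs; the gripper's body (76 mm by 85 mm) begins 54 mm behind the grasp point. The pads swing forward as they close: fully open they stand 13 mm farther back than shut.
Start: joints at [-1.236, 0.521, -0.036, 1.599, 0.021, 1.021, -0.113], TCP at [0.246, 0.574, 0.231] pointing down, gripper open.
Joint ranges: [-2.91, 2.91], [-0.3, 2.13], [-1.5, 1.42], [0.17, 2.43], [-1.26, 4.41], [0.16, 1.93], [-2.52, 2.52]. Speed limits (rad/s): [1.89, 1.89, 2.39, 2.39, 3.01, 3.01, 3.01].

### API

Orientations are given as [roll, pitch, yaw] about the fixed x, y, z axes, in that order (R = Rz(yaw) Ry(pitch) Rx(roll)).
In Python, from workcell import bot gives the robot as it stands.
- The arm moves only by the tool jog_arm, never from a script. Its argument "motion" is a list of rows, each a list of 5 numbers: the shift along the tool's x, y, z scaled (see below), then the turn about the tool's z scaled (see below), then the opening, from 0 (shut) to 1 (fully open). A call has 1 to 12 rows; each row shifts and turns the commanded pose from where the row before left it, along the tool's axes as they then stand; what a row does not reach is not made up. The controller multiplies each number of a shift by 30 mm and each number of a turn by 0.08 rad. A row lasts 1/10 s, in which the tool goes at most 50 mm and 8.59 degrees, less where a joint would pass 70% of its speed; a pose out of reach is approached as far as the arm can. A call with a number of a shift or a turn outside -1 to 1 is refused whole. A call with a gripper value outside its range is refused whole. The fingers move at their own pace and stop on an object; "newtons" is the grip in N (left out, the last holds). Time passes only in rows, so rows that do not move let the fingers close. It gives the time, the measured TCP pose, the force, the opening and the grip force at its end, in the units of the state.
- bot.observe(): the state, without advancing time (a new reading comes with each control period).
- bot.grab_frame(name): name is "side" or "top" or "wrist"; returns a dict with "pixels" (400x640x3 uint8, red, green, blue), "fovy" (degrees; the focal length in pixels is half the picture's height over the tangent of half this angle, whatever the lens; pixels are square), "cx", "cy" (the principal point, pixels), "k1" (the pictures are not rectified: a ray, as slopes to the right and down, at radius r is drawn at 1 + k1 r^2 times it, then the intrinsics apply), "rvec" (rotation vector, rad) and "tvec" (3), from world to camera coordinates, as OpenCV has them; the wrist camera has in their place "mount" (4x4, takes a point from camera to tool coordinates, whose origin is the TCP and whose axes are the flange's). Camera axes: x right, y down, z forward; pixel columns grow to the right and rows downward; lengths in m; the calibration is good to about 2 mm. A picture is of the moment at which its call begins: read the wrist's pose just before it. There is no depth.
- bot.job_done(): hands the job in; it is judged then, once.
The state is a dict: "clock": time; "qpos": joint angles; "qd": joint speeds; "joint_efforts": joint torques, N m; "position": TCP position; "tool_rot": TCP orientation; "force": force on the tool from outside, world axes, zero at the start; "moment": the same for the moment, N m; "grip_width": finger opening in m; "finger_force": force on a finger pad.
Only numpy, scipy, OpenCV 4.12 (cv2) and the standard library are available. Lean on these libraries where they do the work, as an engineer would, in place of code of your own. Each camera call takes 0.05 s, during which the arm holds its last target. There are 200 camera calls.

### The job

The wooden rail in the drilling jig is bored. Lift the jig's spring hold-down right up off the rail until it stays up by itself, and only then slide the rail, flat on the jig's board, along the fence to the right (as the robot sees it) until it lies square against both the end stop and the fence, so the drilling place is free for the next blank. Leave the hold-down up and do not disturb the other things lying about.

Things in the scene. Friction and masses are not known exactly. Their poses are not given: they have to be found in the camera images.
- jig: The drilling jig, fixed on the bench: a white-faced board, top 18 mm above the bench, with an aluminium fence along its far side. Axes: x from the robot's side towards the fence, y along the fence to the left as the robot sees it, z up. Origin on the bench: the board covers x = -110 to +130 mm and y = -250 to +250 mm; the fence's front face is at x = 30 mm
- fence_face (a point): Middle of the top front edge of the fence, 48 mm above the bench; the fence is 500 mm long and 25 mm thick
- station_stop (a point): The small aluminium stop against which the rail's left end lies at the start (gap 1 to 4 mm): middle of the top edge of its face, 48 mm above the bench, jig y = 200 mm. It covers only x = 8 to 30 mm of the rail's end and reaches to y = 226 mm; in front of it the rail's left end is bare, with 50 mm of empty board to its left
- drill_guide (a point): Centre of the top of the steel drill guide, a plate 64 mm (x) by 36 mm (y) by 10 mm fixed on the fence and reaching over the rail's left end to jig x = -8 mm; underside 48 mm above the bench (12 mm above the rail), bushings to 64 mm above the bench
- holddown (a joint): Angle of the hold-down finger (rad): 0 = level, foot on the rail; grows as it is lifted; about 1.83 = open against its stop, leaning a little past upright. An over-centre spring strut presses it down below about 0.96 rad (about 10 N on the rail, 5 to 6 N at the knob to lift it) and throws it up, and keeps it up, beyond that
- pivot (a point): Centre of the hold-down's hinge pin, 85 mm above the bench, behind the fence at x = 68, y = 110 mm of the jig; the hinge axis runs along the jig's y. Its steel bracket covers x = 58 to 116 mm, y = 75 to 145 mm and is 98 mm high
- knob (a point): Centre of the black ball knob, 30 mm across, on the end of the hold-down finger, 145 mm from the hinge pin. The finger is a flat steel bar 16 mm wide and 8 mm thick from pin to knob, towards the robot when down (knob centre 85 mm above the bench, in front of the rail), and swings up and over away from the robot
- foot (a point): Underside of the round rubber foot, 20 mm across, hanging 49 mm below the bar's centre line, 70 mm from the hinge pin; it presses on the rail
- rail: The bored rail: a beech board 80 mm (its x) by 150 mm (its y) by 18 mm thick, about 0.15 kg, lying flat on the jig's board along the fence with its left end under the drill guide; two 8 mm holes near its left end. Origin at the centre of its underside; axes as the jig's
- rail_end (a point): Centre of the rail's right end face, 9 mm above its underside: the end that goes to the end stop
- rail_tail (a point): Centre of the rail's left end face, 9 mm above its underside
- rail_far_r (a point): Right corner of the rail's fence-side edge, 9 mm above its underside
- rail_far_l (a point): Left corner of the rail's fence-side edge, 9 mm above its underside
- end_stop: The end stop: a dark wooden block clamped over the fence with a black star knob, near the right part of the jig; axes as the jig's. Origin at the centre of the block's underside, on the jig's board, 30 mm in front of the fence face. The block reaches x = -30 to +30 mm and is 30 mm thick: the face that the rail butts against is at y = +15 mm; its top is 42 mm above the origin, the star knob's 62 mm. It is 150 to 210 mm from the rail's right end at the start
- pencil: Bystander: flat red carpenter's pencil, 14 x 175 x 8 mm, lying on the jig's board near its front edge; origin centre of its underside
- tin: Bystander: low round steel tin, 56 mm across, 36 mm high, standing on the jig's board behind the fence; origin centre of its underside
- blank_a: Bystander: lower of two unbored spare rails (150 x 80 x 18 mm) stacked on the bench to the left of the jig; origin centre of its underside
- blank_b: Bystander: upper of the two spare rails; origin centre of its underside
- hammer: Bystander: hammer lying on the bench to the right of the jig; origin near the middle of its underside
- glue: Bystander: yellow glue bottle, 64 mm across, 170 mm high, on the bench to the right of the jig, nearer the robot; origin centre of its underside
- tape: Bystander: tape measure, about 70 x 36 x 66 mm, on the bench to the left of the jig, nearer the robot; origin centre of its underside
Mind the look-alikes: they are no part of the job. Leave any purple or turquoise look-alike of the rail alone.

How it is judged:
On the way, in this order (a step that is already met when the one before it is completed fails the run):
1. the hold-down is up (over 1.4 rad) while the rail is still in its place (within 12 mm) (value of joint holddown above 1.4 rad and distance of rail from where it was at the start of the episode below 0.012 m), for 0.2 s.
2. the rail lies against the end stop and the fence (x of each of rail_far_l, rail_far_r in the frame of jig above 0.026 m and y of rail_end in the frame of end_stop below 0.019 m and z of rail in the frame of jig below 0.022 m and angle between rail's own z axis and vertical below 0.05 rad), for 0.2 s.
At the end, for the whole second after the job is handed in: The rail lies flat on the jig's board at rest, its right end within 4 mm of the end stop's face and both corners of its fence-side edge within 4 mm of the fence, and the hold-down is up, over 1.4 rad (all of step 2 and value of joint holddown above 1.4 rad and linear speed of rail below 0.01 m/s); the robot touches nothing.
It fails at once if the rail is moved more than 12 mm while the hold-down is still low (under 0.6 rad) before it has been lifted off (distance of rail from where it was at the start of the episode above 0.012 m and value of joint holddown below 0.6 rad).
It fails at once if the rail is lifted more than 15 mm off the jig's board or tipped over 0.2 rad instead of slid (z of rail in the frame of jig above 0.033 m or angle between rail's own z axis and vertical above 0.2 rad).
It fails at once if a bystander is shifted more than 30 mm or knocked over (distance of any of pencil, tin, blank_a, blank_b, hammer, glue, tape from where it was at the start of the episode above 0.03 m or angle between any of glue, tape, tin's own z axis and vertical above 0.5 rad).
It also fails if it takes over 54 s, if anything falls off the work surface, if the arm or the gripper's body presses on something with over 40 N, if the wrist force passes 120 N, or if a joint passes its speed limit or range.

## Working session

There is one attempt and no reset: what is moved stays moved. The work goes in short steps, Python scripts to look and compute and a tool call to move; the robot and the scene stay as the last step left them, time stands still between calls to the robot, and variables do not carry over. Pictures are saved under pics/ and viewed, at most 10 in all, crops included, and the job is handed in when it is done.

Besides the shell and the picture viewer there is one more tool, called after "Request:" as name(argument=value, ...), one argument or row to a line, values as JSON. jog_arm: Moves the arm, as the interface text tells. Shifts and turns lie within -1 to 1; 1 stands for 30 mm of shift or 0.08 rad of turn. Its arguments: {"type":"object","properties":{"motion":{"type":"array","items":{"type":"array","items":{"type":"number"}}},"newtons":{"type":"number"}},"required":["motion"]}

```bash
mkdir -p pics; ls; python3 - <<'E'
from workcell import bot
import cv2,pickle
d={}
s=bot.observe();print(s)
for n in("side","top"):
    f=bot.grab_frame(n);d[n]=f
    cv2.imwrite(f"pics/{n}0.png",f["pixels"][:,:,::-1])
    print(n,{k:v for k,v in f.items() if k!="pixels"})
pickle.dump(d,open("f0.pkl","wb"))
E
```

```text
pics
{'clock': 0.0, 'qpos': array([-1.23621362,  0.52198594, -0.03632292,  1.60002947,  0.02118702,
        1.02106267, -0.11281327]), 'qd': array([-0.00033968, -0.00015571, -0.00048078, -0.00086293, -0.0004913 ,
       -0.00119141, -0.0001125 ]), 'joint_efforts': array([-8.01959704e-04, -9.27113271e+01,  1.97928451e+00, -3.69930625e+01,
        1.77042681e-02,  8.22464383e-03, -4.01952988e-06]), 'position': array([0.24603672, 0.57416755, 0.23073557]), 'tool_rot': array([-3.14049389e+00,  6.92714568e-05,  2.73677646e+00]), 'force': array([-0.09014973,  0.12094014,  0.68403277]), 'moment': array([-0.01954034,  0.01089668,  0.04768183]), 'finger_force': 0.0, 'grip_width': 0.08551110416210311}
side {'fovy': 53.98121472964594, 'cx': 318.48853325028654, 'cy': 202.7248883293668, 'k1': -0.07780700186304994, 'rvec': array([ 0.24939234, -2.85268715,  1.15297973]), 'tvec': array([0.47417224, 0.14053208, 1.41368979])}
top {'fovy': 55.939585522945876, 'cx': 316.544797171573, 'cy': 197.1768435960744, 'k1': 0.021563547080493746, 'rvec': array([ 2.10228571, -2.14653162,  0.21953546]), 'tvec': array([-0.01074705,  0.51745088,  1.11791289])}
```

View pics/top0.png

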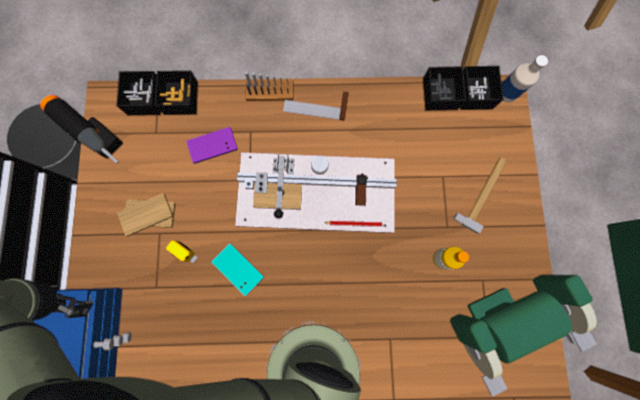

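View pics/side0.png

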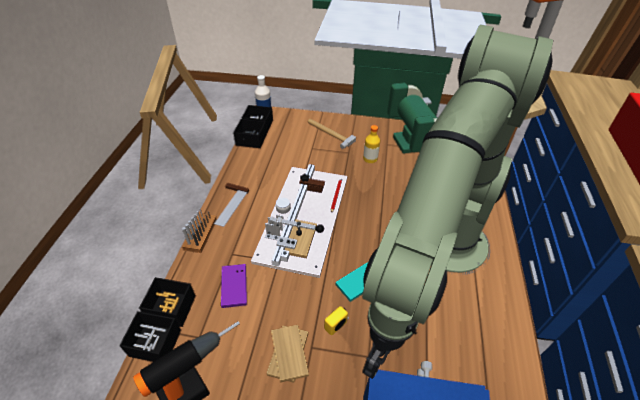

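Top view candidates: the rail, beech with the hold-down over it, at (277,197); purple look-alike (212,145); turquoise look-alike (237,270); spare blanks (147,214). I choose the beech one in the jig. The black knob is at (278,214) in top and (320,229) in side. The end stop is at (361,190), the pencil at (355,223).

```bash
cat > h.py <<'E'
import numpy as np,cv2,pickle
def K(f):
    F=200/np.tan(np.radians(f["fovy"]/2)); return F
def ray(f,uv,R=None,t=None):
    F=K(f); d=np.array([(uv[0]-f["cx"])/F,(uv[1]-f["cy"])/F]); p=d.copy()
    for _ in range(20): p=d/(1+f["k1"]*(p@p))
    c=np.array([p[0],p[1],1.])
    if R is None:
        R=cv2.Rodrigues(f["rvec"])[0].T; t=-R@f["tvec"]
    v=R@c; return t,v/np.linalg.norm(v)
def plane(f,uv,z,R=None,t=None):
    o,v=ray(f,uv,R,t); return o+v*(z-o[2])/v[2]
def tri(r1,r2):
    A=np.zeros((3,3));b=np.zeros(3)
    for o,v in(r1,r2):
        P=np.eye(3)-np.outer(v,v);A+=P;b+=P@o
    p=np.linalg.solve(A,b); return p,[np.linalg.norm((np.eye(3)-np.outer(v,v))@(p-o)) for o,v in(r1,r2)]
def wristpose(f,s):
    from scipy.spatial.transform import Rotation as Ro
    T=np.eye(4);T[:3,:3]=Ro.from_euler('xyz',s["tool_rot"]).as_matrix();T[:3,3]=s["position"]
    M=T@f["mount"];return M[:3,:3],M[:3,3]
def blob(m):
    n,l,st,c=cv2.connectedComponentsWithStats(m.astype(np.uint8));return [(int(st[i,4]),c[i].round(1),st[i,:4]) for i in range(1,n) if st[i,4]>15]
E
python3 - <<'E'
from h import *
d=pickle.load(open("f0.pkl","rb"));T,S=d["top"],d["side"]
p=T["pixels"].astype(int);hsv=cv2.cvtColor(T["pixels"],cv2.COLOR_RGB2HSV)
sub=np.zeros(p.shape[:2],bool);sub[140:245,225:410]=1
w=((hsv[...,1]<40)&(hsv[...,2]>150)&sub).astype(np.uint8)
w=cv2.morphologyEx(w,cv2.MORPH_CLOSE,np.ones((9,9)))
c=max(cv2.findContours(w,0,1)[0],key=cv2.contourArea)
r=cv2.minAreaRect(c);print(r);b=cv2.boxPoints(r)
for q in b: print(q,plane(T,q,.018))
ap=cv2.approxPolyDP(c,8,True)[:,0];print("poly",[(tuple(q),plane(T,q,.018).round(4)) for q in ap])
for n,f,box in(("top",T,(260,205,295,225)),("side",S,(305,215,335,240))):
    q=f["pixels"].astype(int);m=q.max(2)<60;z=np.zeros_like(m);z[box[1]:box[3],box[0]:box[2]]=1
    print(n,blob(m&z))
wood=(hsv[...,1]>70)&(hsv[...,0]>10)&(hsv[...,0]<25)&(hsv[...,2]>120);z=np.zeros_like(wood);z[175:215,245:310]=1
print("rail",blob(wood&z))
dark=(p.max(2)<100)&(p.max(2)>10);z=np.zeros_like(wood);z[165:215,345:380]=1
print("stop",blob(dark&z))
print("mount",)
im=T["pixels"][140:245,225:410,::-1];cv2.imwrite("pics/c1.png",cv2.resize(im,None,fx=4.3,fy=4.3,interpolation=2))
E
```

```text
((315.4832763671875, 192.05642700195312), (158.368896484375, 73.60386657714844), 2.4540319442749023)
[234.79567 225.43411] [0.43836837 0.23614652 0.018     ]
[237.94722 151.89774] [0.67886161 0.2306967  0.018     ]
[396.1709  158.67874] [ 0.64619524 -0.28420691  0.018     ]
[393.01935 232.21512] [ 0.40678894 -0.25930813  0.018     ]
poly [((np.int32(241), np.int32(153)), array([0.6749, 0.2207, 0.018 ])), ((np.int32(236), np.int32(225)), array([0.4397, 0.2324, 0.018 ])), ((np.int32(393), np.int32(231)), array([ 0.4106, -0.2595,  0.018 ])), ((np.int32(393), np.int32(159)), array([ 0.6453, -0.2738,  0.018 ]))]
top [(49, array([278.2, 213.3]), array([275, 209,   8,   9], dtype=int32))]
side [(50, array([319.2, 228.3]), array([315, 225,   9,   8], dtype=int32))]
rail [(440, array([266.3, 197.1]), array([253, 183,  25,  25], dtype=int32)), (467, array([291.4, 196. ]), array([282, 183,  20,  26], dtype=int32))]
stop [(277, array([360.5, 189.2]), array([356, 174,  11,  31], dtype=int32))]
mount
```

View pics/c1.png

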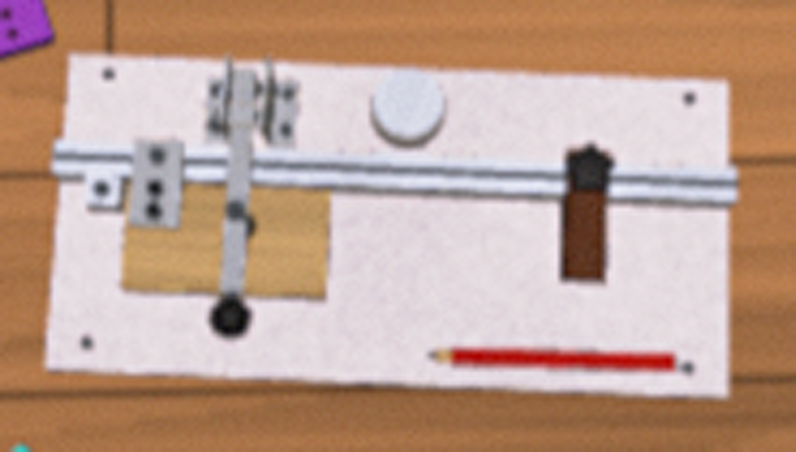

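The crop confirms it: beech rail under the finger, knob at crop (230,316), rail front edge (122,291)–(325,299), and end stop at (585,235).

```bash
python3 - <<'E'
from h import *
d=pickle.load(open("f0.pkl","rb"));T,S=d["top"],d["side"]
U=lambda x,y:((x+.5)/4.3-.5+225,(y+.5)/4.3-.5+140)
C=[plane(T,U(*q),.018) for q in((69,53),(729,80),(729,397),(46,369))]
J=[(.13,.25),(.13,-.25),(-.11,-.25),(-.11,.25)]
P=np.array(C)[:,:2];J=np.array(J);a=P-P.mean(0);b=J-J.mean(0)
th=np.arctan2((b[:,0]*a[:,1]-b[:,1]*a[:,0]).sum(),(a*b).sum());R=np.array([[np.cos(th),-np.sin(th)],[np.sin(th),np.cos(th)]])
o=P.mean(0)-R@J.mean(0);print("yaw",th,"o",o,"res",(P-(J@R.T+o)).round(4).tolist())
pickle.dump((th,o),open("jig.pkl","wb"))
toJ=lambda p:(R.T@(p[:2]-o)).round(4)
k,e=tri(ray(T,(278.2,213.3)),ray(S,(319.2,228.3)));print("knob",k,e,toJ(k))
for n,q,z in(("FL",(122,291),.036),("FR",(325,299),.036),("BR",(330,193),.036),("stopF",(562,280),.06),("stopFR",(604,282),.06),("guide FL",(131,225),.058),("penL",(430,355),.022)):
    print(n,toJ(plane(T,U(*q),z)))
print("pos knob exp",o+R@np.array([-.077,.11]))
E
```

```text
yaw -0.06071449546218366 o [ 0.53310672 -0.02044715] res [[0.0005, 0.0007], [0.0002, 0.0002], [-0.0006, 0.0004], [-0.0001, -0.0012]]
knob [0.46336415 0.09411163 0.08688796] [np.float64(1.3900418187604803e-05), np.float64(1.3900418187661448e-05)] [-0.0766  0.1101]
FL [-0.0532  0.1947]
FR [-0.0532  0.0474]
BR [0.0258 0.0475]
stopF [-0.0365 -0.1218]
stopFR [-0.0367 -0.1517]
guide FL [-0.0087  0.188 ]
penL [-0.0891 -0.0305]
pos knob exp [0.46292309 0.09402231]
```

Request:
jog_arm(
  motion=[
    [0,0,0,-0.86,0.7],
    [0,0,0,-0.86,0.7],
    [0,0,0,-0.86,0.7],
    [0,0,0,-0.86,0.7],
    [0,0,0,-0.86,0.7],
    [-0.3,-0.97,0,0,0.7],
    [-0.5,-0.97,0,0,0.7],
    [-0.5,-0.97,0,0,0.7],
    [-0.5,-0.97,0,0,0.7],
    [-0.5,-0.97,0,0,0.7],
    [-0.5,-0.97,0,0,0.7],
    [-0.5,-0.97,0,0,0.7],
  ],
  newtons=40,
)

```text
clock: 1.3
position: [0.3329, 0.3637, 0.2311]
tool_rot: [-3.141, -0.0, 3.081]
force: [0.6, 0.4, -1.0]
grip_width: 0.0597
finger_force: 0.0
```

Request:
jog_arm(
  motion=[
    [-0.5,-0.97,0.3,0,0.7],
    [-0.5,-0.97,0.3,0,0.7],
    [-0.5,-0.97,0.3,0,0.7],
    [-0.5,-0.97,0.3,0,0.7],
    [-0.5,-0.97,0,0,0.7],
    [-0.5,-0.97,0,0,0.7],
    [-0.5,-0.97,0,0,0.7],
    [-0.4,-0.97,0,0,0.7],
    [-0.4,0,0,0,0.7],
    [0,0,0,0,0.7],
    [0,0,0,0,0.7],
  ],
)

```text
clock: 2.4
position: [0.4468, 0.1256, 0.1951]
tool_rot: [3.142, -0.001, 3.081]
force: [-0.3, 0.6, -0.6]
grip_width: 0.0596
finger_force: 0.0
```

```bash
cat > st.py <<'E'
from h import *
from workcell import bot
th,o=pickle.load(open("jig.pkl","rb"));R=np.array([[np.cos(th),-np.sin(th)],[np.sin(th),np.cos(th)]])
toJ=lambda p:(R.T@(np.array(p)[:2]-o))
def st():
    s=bot.observe();print("t",round(s["clock"],2),"pos",s["position"].round(4),"jig",toJ(s["position"]).round(4),"yaw err",round((s["tool_rot"][2]-th)%np.pi,4),s["tool_rot"].round(3),"F",s["force"].round(1),"w",round(s["grip_width"],4),"ff",s["finger_force"]);return s
E
python3 -c "
from st import *
s=st();f=bot.grab_frame('wrist');cv2.imwrite('pics/w1.png',f['pixels'][:,:,::-1])
pickle.dump((f,s),open('w1.pkl','wb'))"
```

```text
t 2.4 pos [0.4468 0.1256 0.1951] jig [-0.095   0.1406] yaw err 0.0005 [ 3.142e+00 -1.000e-03  3.081e+00] F [-0.3  0.6 -0.6] w 0.0596 ff 0.0
```

View pics/w1.png

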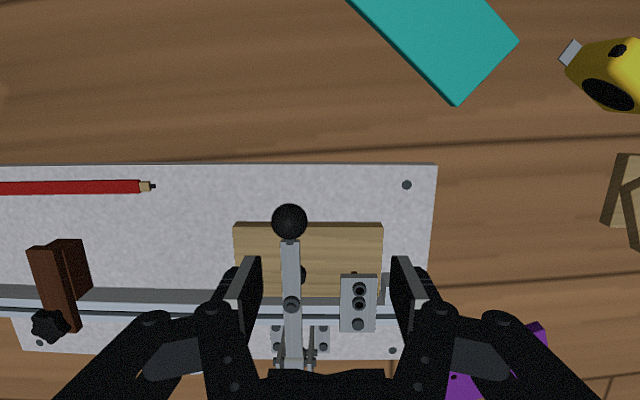

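```bash
python3 - <<'E'
from h import *
f,s=pickle.load(open('w1.pkl','rb'));th,o=pickle.load(open("jig.pkl","rb"));Rj=np.array([[np.cos(th),-np.sin(th)],[np.sin(th),np.cos(th)]])
toJ=lambda p:(Rj.T@(np.array(p)[:2]-o)).round(4)
R,t=wristpose(f,s)
for n,q,z in(("knob",(289,221),.085),("railFbotR",(233,222.5),.018),("railFbotL",(382.5,222.5),.018),("boardNL",(437,164),.018),("stop face near bottom",(83.5,239),.018),("stop face bottom far",(91,287),.018),("stop top",(60.5,241),.06),("stop top far",(78,304),.06),("pencil tip",(156,186),.022)):
    print(n,toJ(plane(f,q,z,R,t)))
d=pickle.load(open("f0.pkl","rb"))
k,e=tri(ray(d["top"],(278.2,213.3)),ray(f,(289,221),R,t));print(k,toJ(k),e)
E
```

```text
knob [-0.0761  0.1119]
railFbotR [-0.0482  0.0459]
railFbotL [-0.0483  0.2002]
boardNL [-0.1096  0.2506]
stop face near bottom [-0.0283 -0.1208]
stop face bottom far [ 0.0317 -0.1266]
stop top [-0.0452 -0.1105]
stop top far [ 0.0251 -0.1107]
pencil tip [-0.0886 -0.0272]
[0.46456506 0.09499659 0.0820047 ] [-0.0754  0.1111] [np.float64(0.0006309724882602348), np.float64(0.0006309724882602027)]
```

Request:
jog_arm(
  motion=[
    [-0.4,-0.6,0,0,0.7],
    [-0.23,-0.4,0.3,0,0.7],
    [0,0,0.9,0,0.7],
    [0,0,0.9,0,0.7],
    [0,0,0.9,0,0.7],
    [0,0,0.8,0,0.7],
    [0,0,0.5,0,0.7],
    [0,0,0,0,0.7],
    [0,0,0,0,0.7],
  ],
)

```text
clock: 3.35
position: [0.464, 0.0945, 0.0666]
tool_rot: [3.142, -0.0, 3.082]
force: [-0.6, -0.0, 1.0]
grip_width: 0.0597
finger_force: 0.0
```

```bash
python3 -c "
from st import *
s=st()"
```

```text
t 3.35 pos [0.464  0.0945 0.0666] jig [-0.076   0.1105] yaw err 0.0009 [ 3.142 -0.     3.082] F [-0.6 -0.   1. ] w 0.0597 ff 0.0
```

Request:
jog_arm(
  motion=[
    [0,0,0,0,0],
    [0,0,0,0,0],
    [0,0,0,0,0],
    [0,0,0,0,0],
    [0,0,0,0,0],
    [0,0,0,0,0],
  ],
  newtons=40,
)

```text
clock: 3.95
position: [0.4647, 0.0944, 0.0672]
tool_rot: [3.141, 0.001, 3.081]
force: [-3.2, 2.7, 10.0]
grip_width: 0.0279
finger_force: 38.6
```

Request:
jog_arm(
  motion=[
    [0,0,0,0,0.6],
    [0,0,0,0,0.6],
    [0,0,0.27,0,0.6],
    [0,0,0,0,0],
    [0,0,0,0,0],
    [0,0,0,0,0],
    [0,0,0,0,0],
    [0,0,0,0,0],
    [0,0,0,0,0],
  ],
  newtons=40,
)

```text
clock: 4.85
position: [0.464, 0.0945, 0.058]
tool_rot: [3.141, -0.001, 3.082]
force: [-0.6, 5.5, -4.3]
grip_width: 0.028
finger_force: 39.6
```

```bash
python3 -c "
from st import *
s=st();f=bot.grab_frame('wrist');cv2.imwrite('pics/w2.png',f['pixels'][:,:,::-1])"
```

```text
t 4.85 pos [0.464  0.0945 0.058 ] jig [-0.076   0.1105] yaw err 0.0006 [ 3.141e+00 -1.000e-03  3.082e+00] F [-0.6  5.5 -4.3] w 0.028 ff 39.584346413612366
```

View pics/w2.png

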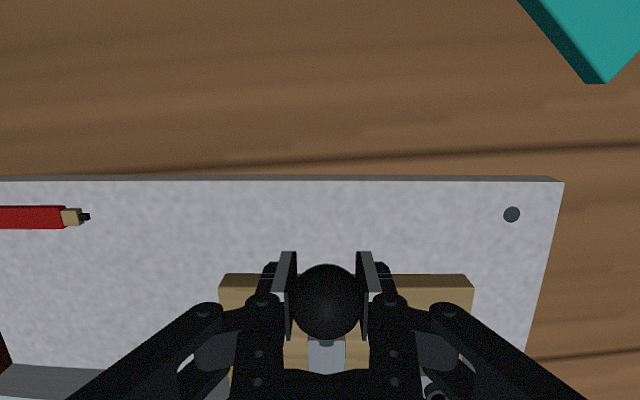

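The knob sits between the pads at (327,302), so I can lift it along its arc.

Request:
jog_arm(
  motion=[
    [-0.02,0,-0.48,0,0],
    [-0.07,0,-0.48,0,0],
    [-0.12,0,-0.47,0,0],
    [-0.16,0,-0.46,0,0],
    [-0.21,0,-0.43,0,0],
    [-0.25,0,-0.41,0,0],
    [0,0,0,0,0],
  ],
  newtons=50,
)

```text
clock: 5.6
position: [0.4888, 0.0929, 0.1408]
tool_rot: [3.141, -0.001, 3.081]
force: [-4.4, 5.1, -5.1]
grip_width: 0.0274
finger_force: 49.9
```

Request:
jog_arm(
  motion=[
    [-0.29,0,-0.38,0,0],
    [-0.33,0,-0.35,0,0],
    [-0.36,0,-0.32,0,0],
    [-0.39,0,-0.28,0,0],
    [-0.42,0,-0.24,0,0],
    [-0.44,0,-0.2,0,0],
    [-0.46,0,-0.15,0,0],
    [-0.47,0,-0.11,0,0],
    [-0.48,0,-0.06,0,0],
    [-0.48,0,0,0,0],
    [-0.48,0,0.04,0,0],
    [0,0,0,0,0],
  ],
)

```text
clock: 6.8
position: [0.6289, 0.0837, 0.2016]
tool_rot: [3.141, 0.002, 3.08]
force: [5.1, 1.1, 3.4]
grip_width: -0.0002
finger_force: 2.7
```

```bash
python3 -c "
from st import *
s=st();f=bot.grab_frame('side');cv2.imwrite('pics/s2.png',cv2.resize(f['pixels'][120:300,220:380,::-1],None,fx=3.3,fy=3.3))"
```

```text
t 6.8 pos [0.6289 0.0837 0.2016] jig [0.0893 0.1098] yaw err 3.1409 [3.141e+00 2.000e-03 3.080e+00] F [5.1 1.1 3.4] w -0.0002 ff 2.6766641065478325
```

View pics/s2.png

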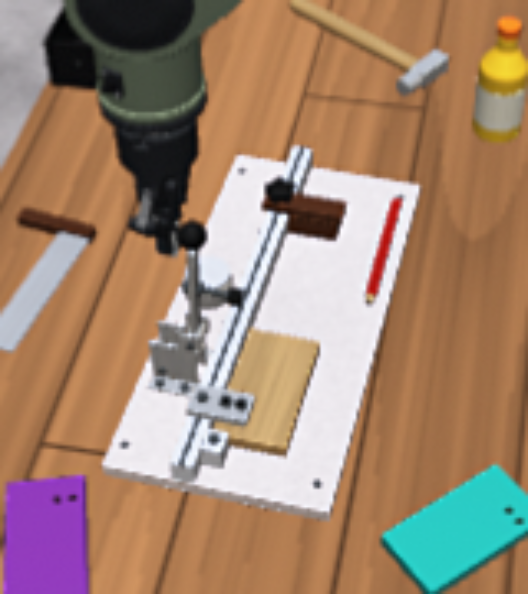

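The knob slipped out in the last part, but the finger is over centre, with the closed fingers just behind the ball. Rising lets the spring carry it open.

Request:
jog_arm(
  motion=[
    [0,0,-0.7,0,0],
    [0,0,-0.9,0,0],
    [0,0,-0.9,0,0],
    [0,0,-0.8,0,0],
    [0.8,0.84,0,0,0],
    [0.8,0.84,0,0,0],
    [0.8,0.84,0,0,0],
    [0.8,0.83,0,0,0],
    [0.8,0.83,0,0,0],
    [0,0,0,0,0],
  ],
)

```text
clock: 7.85
position: [0.5119, 0.2202, 0.3007]
tool_rot: [3.14, -0.001, 3.086]
force: [0.3, -0.3, 0.6]
grip_width: -0.0001
finger_force: 0.0
```

```bash
python3 -c "
from st import *
s=st();f=bot.grab_frame('side');cv2.imwrite('pics/s3.png',cv2.resize(f['pixels'][120:300,220:380,::-1],None,fx=3.3,fy=3.3))
f=bot.grab_frame('wrist');pickle.dump((f,s),open('w3.pkl','wb'));cv2.imwrite('pics/w3.png',f['pixels'][:,:,::-1])"
```

```text
t 7.85 pos [0.5119 0.2202 0.3007] jig [-0.0358  0.2389] yaw err 0.0054 [ 3.140e+00 -1.000e-03  3.086e+00] F [ 0.3 -0.3  0.6] w -0.0001 ff 0.0
```

View pics/s3.png

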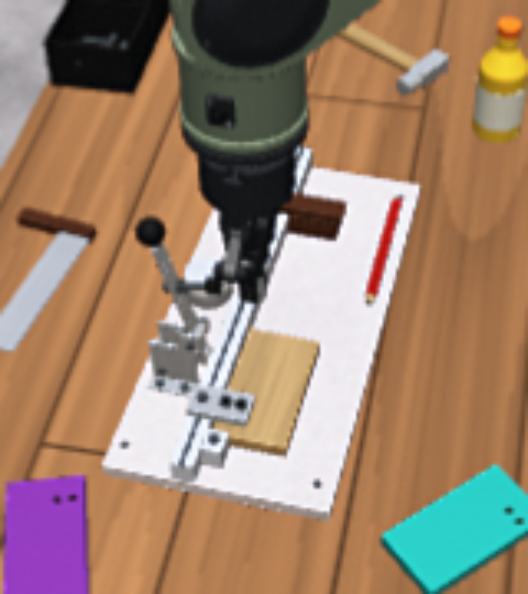

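View pics/w3.png

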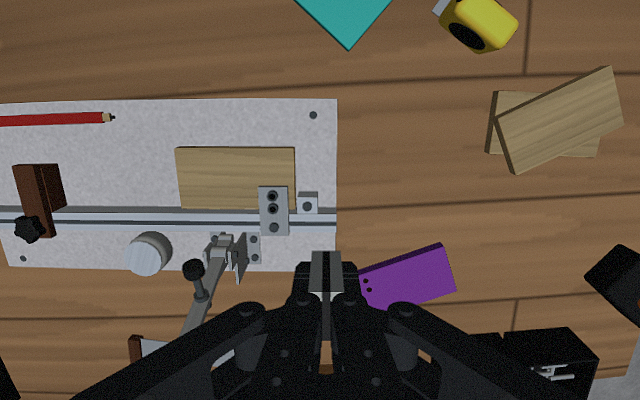

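The hold-down leans past upright on its own, with the knob at side crop (151,232). The rail is unmoved, its left end at column 295 in the wrist view.

```bash
python3 - <<'E'
from h import *
f,s=pickle.load(open('w3.pkl','rb'));th,o=pickle.load(open("jig.pkl","rb"));Rj=np.array([[np.cos(th),-np.sin(th)],[np.sin(th),np.cos(th)]])
R,t=wristpose(f,s)
for n,q,z in(("FL",(295,147.5),.036),("FR",(176,148.5),.036),("BR",(180,206),.036),("boardNL",(337,99),.018),("stop",(298,192),.048),("endstop botF",(61,163.5),.018),("endstop botB",(65.5,205),.018)):
    print(n,(Rj.T@(plane(f,q,z,R,t)[:2]-o)).round(4))
E
```

```text
FL [-0.0527  0.2027]
FR [-0.0516  0.0553]
BR [0.0234 0.0507]
boardNL [-0.1097  0.2538]
stop [0.0004 0.2062]
endstop botF [-0.0299 -0.1154]
endstop botB [ 0.029 -0.123]
```

Request:
jog_arm(
  motion=[
    [-0.1,0,0.9,0,0],
    [0,0,0.9,0,0],
    [0,0,0.9,0,0],
    [0,0,0.9,0,0],
    [0,0,0.9,0,0],
    [0,0,0.9,0,0],
    [0,0,0.9,0,0],
    [0,0,0.9,0,0],
    [0,0,0.9,0,0],
    [0,0,0.7,0,0],
    [0,0,0.3,0,0],
    [0,0,0,0,0],
  ],
)

```text
clock: 9.15
position: [0.5176, 0.2151, 0.0266]
tool_rot: [-3.14, -0.001, 3.08]
force: [-0.1, -0.2, 0.7]
grip_width: -0.0003
finger_force: 0.0
```

```bash
python3 -c "
from st import *
s=st()"
```

```text
t 9.15 pos [0.5176 0.2151 0.0266] jig [-0.0297  0.2342] yaw err 3.1404 [-3.14e+00 -1.00e-03  3.08e+00] F [-0.1 -0.2  0.7] w -0.0003 ff 0.0
```

Request:
jog_arm(
  motion=[
    [0,-0.3,0,0,0],
    [0,-0.3,0,0,0],
    [0,-0.25,0,0,0],
    [0,-0.25,0,0,0],
    [0,-0.25,0,0,0],
    [0,-0.25,0,0,0],
    [0,-0.25,0,0,0],
    [0,-0.25,0,0,0],
    [0,-0.25,0,0,0],
    [0,-0.25,0,0,0],
    [0,0,0,0,0],
  ],
)

```text
clock: 10.25
position: [0.5132, 0.1374, 0.028]
tool_rot: [3.141, 0.001, 3.08]
force: [1.1, 0.0, 0.0]
grip_width: -0.0003
finger_force: 0.4
```

```bash
cat > rail.py <<'E'
from st import *
s=st();f=bot.grab_frame('top')
hsv=cv2.cvtColor(f["pixels"],cv2.COLOR_RGB2HSV)
m=(hsv[...,1]>60)&(hsv[...,0]>10)&(hsv[...,0]<25)&(hsv[...,2]>130);z=np.zeros_like(m);z[165:225,243:393]=1
m=(m&z).astype(np.uint8)
for b in blob(m): print(b)
c=max(cv2.findContours(m,0,1)[0],key=cv2.contourArea)
print([(toJ(plane(f,q,.036))*1000).round(1).tolist() for q in cv2.boxPoints(cv2.minAreaRect(c))])
import sys;cv2.imwrite("pics/%s.png"%sys.argv[1],cv2.resize(f["pixels"][140:245,225:410,::-1],None,fx=4.3,fy=4.3,interpolation=2))
E
python3 rail.py t4
```

```text
t 10.25 pos [0.5132 0.1374 0.028 ] jig [-0.0294  0.1563] yaw err 3.1406 [3.141e+00 1.000e-03 3.080e+00] F [1.1 0.  0. ] w -0.0003 ff 0.38447741651907563
(864, array([300.3, 195.6]), array([280, 183,  39,  27], dtype=int32))
[[-51.6, 113.1], [28.7, 115.2], [29.5, -5.1], [-50.8, -5.6]]
```

View pics/t4.png

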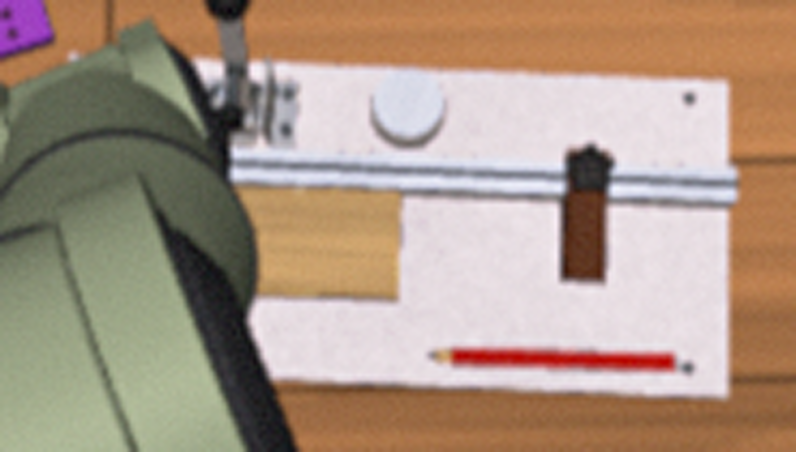

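The rail slides square along the fence; its right end is at crop x≈400 and the end stop's face at ≈562. I continue the push.

Request:
jog_arm(
  motion=[
    [0,-0.3,0,0,0],
    [0,-0.3,0,0,0],
    [0,-0.3,0,0,0],
    [0,-0.3,0,0,0],
    [-0.05,-0.3,0,0,0],
    [-0.05,-0.3,0,0,0],
    [-0.05,-0.3,0,0,0],
    [-0.05,-0.3,0,0,0],
    [-0.05,-0.3,0,0,0],
    [-0.05,-0.3,0,0,0],
    [0,-0.25,0,0,0],
    [0,0,0,0,0],
  ],
)

```text
clock: 11.5
position: [0.5161, 0.0389, 0.0276]
tool_rot: [-3.141, 0.0, 3.079]
force: [-0.4, 0.6, -0.6]
grip_width: -0.0001
finger_force: 0.0
```

```bash
python3 rail.py t5
```

```text
t 11.5 pos [0.5161 0.0389 0.0276] jig [-0.0205  0.0582] yaw err 3.1398 [-3.141  0.     3.079] F [-0.4  0.6 -0.6] w -0.0001 ff 0.0
(376, array([341.1, 195.8]), array([330, 185,  20,  26], dtype=int32))
[[27.9, -43.1], [30.4, -103.1], [-49.7, -104.9], [-52.1, -45.6]]
```

Request:
jog_arm(
  motion=[
    [0,-0.12,0,0,0],
    [0,-0.12,0,0,0],
    [0,-0.12,0,0,0],
    [0,-0.12,0,0,0],
    [0,-0.05,0,0,0],
    [0,0,0,0,0],
  ],
)

```text
clock: 12.15
position: [0.515, 0.0243, 0.0276]
tool_rot: [-3.141, -0.0, 3.08]
force: [-0.0, -0.2, 0.0]
grip_width: -0.0001
finger_force: 0.0
```

Request:
jog_arm(
  motion=[
    [0,-0.05,0,0,0],
    [0,-0.05,0,0,0],
    [0,0,0,0,0],
  ],
)

```text
clock: 12.45
position: [0.5148, 0.0214, 0.0276]
tool_rot: [-3.141, -0.0, 3.081]
force: [-0.2, 0.8, -1.2]
grip_width: -0.0003
finger_force: 0.1
```

Request:
jog_arm(
  motion=[
    [0,-0.05,0,0,0],
    [0,-0.05,0,0,0],
    [0,0,0,0,0],
  ],
)

```text
clock: 12.75
position: [0.5148, 0.0191, 0.0276]
tool_rot: [3.141, 0.0, 3.081]
force: [-0.1, 3.6, -1.1]
grip_width: 0.0001
finger_force: 1.5
```

Request:
jog_arm(
  motion=[
    [0,-0.04,0,0,0],
    [0,-0.04,0,0,0],
    [0,0,0,0,0],
  ],
)

```text
clock: 13.05
position: [0.5148, 0.0185, 0.0277]
tool_rot: [3.139, 0.001, 3.083]
force: [-0.5, 14.9, -0.4]
grip_width: -0.0001
finger_force: 7.0
```

```bash
python3 rail.py t6
```

```text
t 13.05 pos [0.5148 0.0185 0.0277] jig [-0.0207  0.0378] yaw err 0.0019 [3.139e+00 1.000e-03 3.083e+00] F [-0.5 14.9 -0.4] w -0.0001 ff 6.958712339401245
(192, array([350.4, 194.2]), array([343, 186,  13,  24], dtype=int32))
[[26.4, -84.3], [27.9, -122.2], [-45.8, -123.6], [-47.3, -86.1]]
```

The right end bears on the stop at 15 N. Next I press the front edge toward the fence, clear of the pencil.

Request:
jog_arm(
  motion=[
    [0,0.15,0,0,0],
    [0,0,-1,0,0],
    [0,0,-1,0,0],
    [0.9,-0.75,0,0,0],
    [0.9,-0.75,0,0,0],
    [0.1,0,0,0,0],
    [0,0,0.8,0,0],
    [0,0,0.8,0,0],
    [0,0,0.4,0,0],
    [0,0,0,0,0],
  ],
)

```text
clock: 14.1
position: [0.4544, -0.0207, 0.0265]
tool_rot: [-3.141, -0.003, 3.081]
force: [0.2, 0.3, -0.3]
grip_width: -0.0003
finger_force: 0.0
```

```bash
python3 rail.py t7
```

```text
t 14.1 pos [ 0.4544 -0.0207  0.0265] jig [-0.0785 -0.0051] yaw err 0.0 [-3.141e+00 -3.000e-03  3.081e+00] F [ 0.2  0.3 -0.3] w -0.0003 ff 0.0
(91, array([350.6, 190. ]), array([345, 186,  11,  10], dtype=int32))
[[26.6, -90.6], [27.9, -122.2], [-1.1, -122.7], [-2.4, -91.3]]
```

Request:
jog_arm(
  motion=[
    [-0.2,0,0,0,0],
    [-0.2,0,0,0,0],
    [-0.1,0,0,0,0],
    [-0.06,0,0,0,0],
    [-0.06,0,0,0,0],
    [0,0,0,0,0],
  ],
)

```text
clock: 14.75
position: [0.4731, -0.0219, 0.0276]
tool_rot: [-3.141, -0.001, 3.081]
force: [-3.9, 0.0, 2.6]
grip_width: 0.0
finger_force: 1.9
```

Request:
jog_arm(
  motion=[
    [-0.05,0,0,0,0],
    [-0.05,0,0,0,0],
    [0,0,0,0,0],
  ],
)

```text
clock: 15.05
position: [0.4733, -0.0221, 0.0271]
tool_rot: [-3.141, -0.007, 3.081]
force: [-18.1, 3.1, 12.7]
grip_width: 0.0002
finger_force: 9.2
```

Request:
jog_arm(
  motion=[
    [0.3,0,0,0,0],
    [0.1,0,-0.4,0,0],
    [0,0,-1,0,0],
    [0,0,-1,0,0],
    [0,0,-1,0,0],
    [0,0,-1,0,0],
    [0,0.9,-1,0,0],
    [0,0.9,-1,0,0],
    [0,0.9,0,0,0],
    [0,0.9,0,0,0],
    [0,0.9,0,0,0],
    [0,0.9,0,0,0],
  ],
)

```text
clock: 16.25
position: [0.4746, 0.1414, 0.2208]
tool_rot: [3.141, 0.001, 3.081]
force: [0.8, -0.3, -0.4]
grip_width: -0.0
finger_force: 0.0
```

Request:
jog_arm(
  motion=[
    [0,0.9,0,0,0],
    [0,0.9,0,0,0],
    [0,0.9,0,0,0],
    [0,0.9,0,0,0],
    [0,0.9,0,0,0],
    [0,0.9,0,0,0],
    [0,0,0,0,0],
  ],
)

```text
clock: 16.95
position: [0.4838, 0.3057, 0.2205]
tool_rot: [3.139, 0.001, 3.085]
force: [-0.6, -0.1, 0.3]
grip_width: 0.0001
finger_force: 0.0
```

```bash
python3 rail.py t8
```

```text
t 16.95 pos [0.4838 0.3057 0.2205] jig [-0.069   0.3226] yaw err 0.0037 [3.139e+00 1.000e-03 3.085e+00] F [-0.6 -0.1  0.3] w 0.0001 ff 0.0
(1183, array([331.5, 197.2]), array([308, 184,  48,  27], dtype=int32))
[[-50.7, 25.7], [29.4, 25.9], [29.1, -124.7], [-50.9, -123.0]]
```

View pics/t8.png

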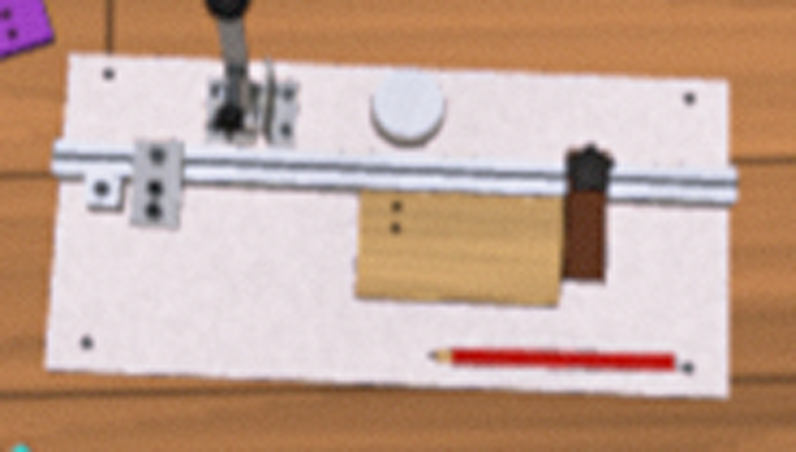

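The rail is square against the fence (x 29.4 mm at both corners) and the end stop. The hold-down is up, and the pencil and tin are untouched.

```bash
python3 -c "
from workcell import bot
print(bot.job_done())"
```

```text
the job is handed in; nothing more can be done
None
```

The job is handed in: the hold-down stays up by itself, and in the last camera view the rail lies square against the end stop and fence with nothing else on the jig disturbed; no verdict came back.

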